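Hang the connector fixture on the harness board

TASK

Hang the orange connector fixture on the sloped harness board: press the large ends of its two keyholes over the two stud heads until the plate lies flat on the board, then slide it down the slope until the studs are home at the ends of the slots, and let go. The studs may sit a little to either side of the red mark, so feel for them gently, never forcing the fixture against the board or studs (stay below 30 N), and leave the grey fixture and everything else on the bench where they are.

Things in the scene. Friction and masses are not known exactly. Their poses are not given: they have to be found in the camera images.
- fixture_mid (a point): Fixture to hang: aluminium plate 70 x 130 x 4 mm (x, y, z) with an orange block 30 x 40 x 45 mm (x, y, z) on the middle of its top to grip it by; 49 mm high, about 0.3 kg. Point: its centre, 24.5 mm above the plate's underside; z up out of the plate; hung, +x points up the slope. It starts flat on a blue mat (top 2 mm high), +x roughly away from the robot.
- keyhole_left (a point): Centre of the round large end of the left keyhole through the fixture's plate, on the underside, at x = -8, y = +45 mm from the fixture's centre axis. The round end is 20 mm in diameter; from it a slot 11.5 mm wide runs in the fixture's +x and ends at x = +12 mm.
- keyhole_right (a point): The same for the right keyhole: large end centred at x = -8, y = -45 mm, its slot also running to x = +12 mm.
- spare_mid (a point): A second fixture of the same shape and sizes but with a grey block, lying on the same mat: to be left alone. This point is its centre, 24.5 mm above its underside.
- board: White board 320 x 340 mm on a fixed stand, sloping at 30 degrees, higher at its far side. Origin at the middle of its top face; x points up the slope, y to the left along the board, z out of the face (up and toward the robot). Blue wire forks 32 mm high stand near its corners and upper edge, at x = +135 and -130 mm.
- rail_mark (a point): Nominal middle of the two studs, on the board's face at the origin of its frame, by the red mark on the flush T-slot rail that runs along the board's y. The studs, 90 mm apart along y on one fixed strip, are at board x = 0, y = s - 45 and s + 45 mm; s is not measured: anywhere from -12 to +12 mm. Fixture centre over the heads: x = +8 mm, y = s; slid home, slot ends against necks: x = -8 mm.
- stud_tops (a point): Nominal middle of the studs at the height of the tops of their heads, 13 mm off the board. Studs: steel necks 8 mm in diameter, yellow heads 16 mm in diameter and 5 mm thick with the upper half bevelled to 14 mm; undersides of the heads 8 mm and tops 13 mm above the board's face, so the 4 mm plate has 4 mm of play beneath them. The strip does not give way when pushed.
- multimeter: Red handheld multimeter 185 x 88 x 40 mm lying on the bench; origin under its centre. Leave alone.
- pliers: Red-handled pliers, 150 mm long, 14 mm high, lying on the bench; origin on the bench near the pivot. Leave alone.
- screwdriver: Yellow-handled screwdriver lying on the bench along the right edge of the mat. Leave alone.
- solder_spool: Spool of solder, 64 mm in diameter, 48 mm high, standing on the bench; origin under its centre. Leave alone.
- tray: Low black open tray 120 x 160 x 35 mm on the bench; origin under its centre. Leave alone.
- flux: Clear bottle with red cap, 44 mm in diameter, 100 mm high, standing at the back of the bench; origin under its centre. Leave alone.
- tip_cleaner: Round steel pot 72 mm in diameter, about 40 mm high, with brass wool; origin under its centre. Leave alone.

How it is judged (in metres and radians):
On the way:
1. the large ends of the keyholes are pressed over the stud heads and the plate lies on the board, not yet slid down (z of fixture_mid in the frame of board between 0.018 and 0.029 m and x of fixture_mid in the frame of board between 0.003 and 0.014 m and y of fixture_mid in the frame of board between -0.017 and 0.017 m), for 0.1 s.
At the end, for the whole second after the job is handed in: The orange fixture hangs on both studs, slid down to within 3 mm of the slot ends, its plate flat on the board (within 3 mm and about 3.5 degrees) and square to it (within 4.5 degrees), at rest and let go (x of fixture_mid in the frame of board between -0.012 and -0.005 m and z of fixture_mid in the frame of board between 0.021 and 0.0275 m and y of fixture_mid in the frame of board between -0.017 and 0.017 m and angle between the z axis of fixture_mid and the z axis of board, either way round below 0.06 rad and angle between the x axis of fixture_mid and the x axis of board, either way round below 0.08 rad and linear speed of fixture below 0.01 m/s); the robot touches nothing.
It fails at once if the orange fixture is forced against the board or its studs with 30 N or more (contact force between fixture and board above 30 N).
It fails at once if the grey fixture is moved by more than 15 mm (distance of spare_mid from where it was at the start of the episode above 0.015 m).
It fails at once if anything else on the bench is moved by more than 20 mm (distance of any of multimeter, pliers, screwdriver, solder_spool, tray, flux, tip_cleaner from where it was at the start of the episode above 0.02 m).
It also fails if it takes over 64 s, if anything falls off the work surface, if the arm or the gripper's body presses on something with over 40 N, if the wrist force passes 120 N, or if a joint passes its speed limit or range.

ROBOT

A 6-joint arm with a two-finger parallel gripper is mounted at the origin on the work surface. World frame = base frame: x ahead of the robot, y to its left, z up, the work surface at z = 0. Lengths are in mm, angles in rad, forces in N, time in s.
With the tool pointing down it reaches from about 150 to 775 mm from the base axis. Payload 6.1 kg.
Tool frame: the origin (TCP) lies at the centre of the arm's flange, where the gripper is bolted on; the fingertips stand 173 mm ahead of it and the grasp point (between the pads) lies 155 mm ahead of it (grip_point_offset is the distance from the TCP to the grasp point, in mm); y points along the fingers, x is the direction in which the jaws open and shut, and the axes are right-handed (so a half turn about y gives the same grasp; the last joint's range is limited). The gripper opens to 85 mm and grips with 20 to 120 N. Pads are 22 mm wide; open, the fingers measure 114 mm over their backs; the gripper's body (76 mm by 85 mm) begins 54 mm behind the grasp point. The pads swing forward as they close: fully open they stand 13 mm farther back than shut.
Start: joints at [-1.215, 0.126, -0.04, 1.405, 0, 1.571], TCP at [182.872, -492.105, 404.695] pointing down, gripper open.
Joint ranges: [-2.72, 2.72], [-0.95, 1.95], [-1.27, 1.35], [-1.78, 2.02], [-1.46, 1.47], [-3.14, 3.14]. Speed limits (rad/s): [2.39, 2.39, 3.01, 3.14, 3.14, 3.14].

INTERFACE

Orientations are given as a unit quaternion [w, x, y, z].
In Python, from station import state, read_camera, camera_params, finish_job, outline_of, grip_point_offset gives the robot as it stands.
- The arm moves only by the tool carry_out, never from a script. Its argument "increments" is a list of rows, each a list of 3 entries, a list of its own where there are three numbers: the shift along the tool's x, y, z in mm, then the turn, a rotation vector about the tool's x, y, z in degrees, then the opening, from -1 (shut) to 1 (fully open). In form: [[[dx, dy, dz], [ax, ay, az], claw], ...]. A call has 1 to 20 rows; each row is the pose to reach, as a shift and turn from the pose commanded when the call began, along the tool's axes at that moment; what a row does not reach only later rows make up. A row lasts 1/12 s, in which the tool goes at most 41.7 mm and 7.16 degrees, less where a joint would pass 70% of its speed; a pose out of reach is approached as far as the arm can. A call with a gripper value outside its range is refused whole. The fingers move at their own pace and stop on an object; the grip force is fixed at half the most. Time passes only in rows, so rows that repeat a pose let the fingers close. It gives the time, the measured TCP pose, the force and the opening at its end, in the units of the state.
- state(): the state, without advancing time (a new reading comes with each control period).
- read_camera(name): name is "scene" or "top" or "wrist"; returns (picture, depth): 420x560x3 uint8, red, green, blue; 420x560 float32, mm along the optical axis (not along the pixel's ray), 0 where there is no reading.
- camera_params(name): a dict with "fx", "fy", "cx", "cy" (pixels), "extrinsics" (4x4, takes a point from world to camera coordinates). Camera axes: x right, y down, z forward; pixel columns grow to the right and rows downward; lengths in mm; the calibration is good to about 2 mm. The wrist camera is an equidistant fisheye: a pixel r from the principal point sees the ray r / f radians off the axis. A picture is of the moment at which its call begins: read the wrist's pose just before it. camera_params takes no time and is no camera call; for the wrist camera it gives the pose at the moment of the call.
- finish_job(): hands the job in, once; it reports no verdict.
Trained networks look in the newest picture that a camera, given by its name, has taken for a name from the list of things; names that differ only in an ending like _2 or _b are one class to them, and where a whole thing is asked for, a point or a joint stands for the part that bears it (a point fixed in the world has none). Each returns a list of dicts, best first, with "conf" (0 to 1); they miss things now and then, are a little off and sometimes report something else, mostly with a low value. They report only what shows in the picture. A call takes as long as a camera call.
- outline_of(label, camera): "mask" (420x560 bool, what is visible of it) and "bbox" ([left, top, width, height] in pixels, round what is visible of it).
The state is a dict: "time_s": time; "joint_positions": joint angles; "joint_vel": joint speeds; "tau": joint torques, N m; "tool_pos": TCP position; "eef_rot": TCP orientation; "contact_force": force on the tool from outside, world axes, zero at the start; "moment": the same for the moment, N m; "width": opening from 0.0 (shut) to 1.0 (fully open).
Only numpy, scipy, OpenCV 4.12 (cv2) and the standard library are available. Lean on these libraries where they do the work, as an engineer would, in place of code of your own. Each camera call takes 0.05 s, during which the arm holds its last target. There are 200 camera calls.

## Working session

There is one attempt and no reset: what is moved stays moved. The work goes in short steps, Python scripts to look and compute and a tool call to move; the robot and the scene stay as the last step left them, time stands still between calls to the robot, and variables do not carry over. Pictures are saved under pics/ and viewed, about 8 in all and at most 12, crops included, and the job is handed in when it is done.

Besides the shell and the picture viewer there is one more tool, called after "Call:" as name(argument=value, ...), one argument or row to a line, values as JSON. carry_out: Moves the arm, as the interface text tells. Its arguments: {"type":"object","properties":{"increments":{"type":"array","items":{"type":"array"}}},"required":["increments"]}

```bash
mkdir -p pics; ls; python3 - <<'E'
from station import *
import cv2,numpy as np
print(state()); print(grip_point_offset)
for n in ["scene","top"]:
    p,d=read_camera(n); cv2.imwrite(f"pics/{n}0.png",p[:,:,::-1]); np.savez(f"{n}0.npz",p=p,d=d)
    print(n,{k:np.round(v,3).tolist() for k,v in camera_params(n).items()})
    for l in ["fixture_mid","spare_mid","board"]:
        for o in outline_of(l,n)[:3]: print(l,o["conf"],o["bbox"])
a=np.hstack([cv2.imread("pics/scene0.png"),cv2.imread("pics/top0.png")])
cv2.imwrite("pics/both0.png",cv2.resize(a,(800,300)))
E
```

```text
pics
{'time_s': 0.0, 'joint_positions': array([-1.21503745e+00,  1.26376067e-01, -4.06118318e-02,  1.40540172e+00,
       -2.35843228e-05,  1.57080489e+00]), 'joint_vel': array([-0.00045853,  0.00062915,  0.00109159,  0.00061913,  0.0006859 ,
        0.00124302]), 'tau': array([ 2.13858715e-03, -4.35913825e+01,  3.52926672e+01,  1.72796391e-02,
        1.67976805e-04, -1.00008236e-06]), 'tool_pos': array([ 182.80885236, -492.00054339,  403.92856545]), 'eef_rot': array([ 0.5808948 , -0.58026538,  0.40410875, -0.4031742 ]), 'contact_force': array([-1.41128906,  0.73026231,  0.39941434]), 'moment': array([-0.0465473 , -0.00942269,  0.05373269]), 'width': 0.9996660685604067}
154.70000000000002
scene {'fx': 496.763, 'fy': 496.763, 'cx': 284.506, 'cy': 223.072, 'extrinsics': [[0.49, 0.872, -0.013, -212.589], [0.555, -0.324, -0.766, -235.683], [-0.672, 0.368, -0.643, 2047.347], [0.0, 0.0, 0.0, 1.0]]}
fixture_mid 0.94 [225.0, 265.6, 44.2, 30.5]
spare_mid 0.92 [182.2, 237.8, 42.5, 27.1]
board 0.7 [284.2, 194.1, 131.5, 42.4]
top {'fx': 383.704, 'fy': 383.704, 'cx': 279.166, 'cy': 213.498, 'extrinsics': [[0.006, -1.0, 0.01, -62.942], [-0.989, -0.008, -0.146, 542.455], [0.146, -0.009, -0.989, 1085.503], [0.0, 0.0, 0.0, 1.0]]}
fixture_mid 0.68 [315.4, 181.4, 47.3, 25.3]
spare_mid 0.79 [339.6, 241.8, 44.2, 27.1]
board 0.58 [144.7, 127.4, 128.7, 132.2]
```

View pics/top0.png

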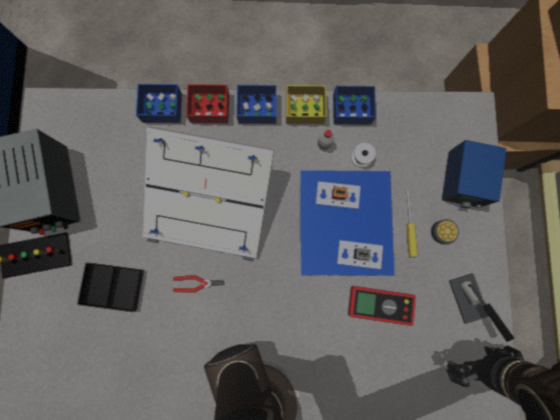

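The top view shows the orange fixture at about (339,194), the grey one at (360,254), the board centred near (207,193) and yellow heads at (186,194) and (218,200).

```bash
cat > h.py <<'E'
from station import *
import cv2,numpy as np
from scipy.spatial.transform import Rotation as R
def rot(): q=state()["eef_rot"]; return R.from_quat(np.r_[q[1:],q[0]])
def world(P,d,uv):   # pinhole, uv Nx2 (col,row), d depth
    uv=np.asarray(uv,float);d=np.asarray(d,float)
    c=np.c_[(uv[:,0]-P["cx"])/P["fx"]*d,(uv[:,1]-P["cy"])/P["fy"]*d,d]
    E=np.array(P["extrinsics"]); return (c-E[:3,3])@E[:3,:3]
def pts(P,d,m):
    v,u=np.nonzero(m&(d>0)); return world(P,d[v,u],np.c_[u,v]),np.c_[u,v]
E
python3 - <<'E'
from h import *
for n in ["top","scene"]:
    P=camera_params(n); z=np.load(n+"0.npz"); p,d=z["p"],z["d"]
    read_camera(n)
    for l in ["fixture_mid","spare_mid"]:
        m=outline_of(l,n)[0]["mask"]; w,uv=pts(P,d,m)
        lo=w[w[:,2]<16]; hi=w[w[:,2]>44]
        r=cv2.minAreaRect(w[:,:2].astype(np.float32))
        print(n,l,"all",np.round(np.median(w,0)),"hi",len(hi),np.round(hi.mean(0),1),np.round((hi.max(0)+hi.min(0))/2,1) if len(hi) else 0,"rect",np.round(r[0],1),np.round(r[1],1),round(r[2],1),"lowz",np.median(lo[:,2]))
    m=outline_of("board",n)[0]["mask"]; w,uv=pts(P,d,m)
    k=np.ones(len(w),bool)
    for _ in range(6):
        c=w[k].mean(0); N=np.linalg.svd(w[k]-c)[2][2]; N*=np.sign(N[2]); e=(w-c)@N; k=abs(e)<4
    print(n,"board c",c,"N",N,"tilt",np.degrees(np.arccos(N[2])),"dir",np.degrees(np.arctan2(-N[1],-N[0])))
    ys=np.cross(N,-(np.array([0,0,1])-N*N[2])); 
    ex=np.array([0,0,1])-N*N[2]; ex/=np.linalg.norm(ex); ey=np.cross(N,ex)
    q=np.c_[(w-c)@ex,(w-c)@ey][k]; r=cv2.minAreaRect(q.astype(np.float32))
    O=c+r[0][0]*ex+r[0][1]*ey
    print("rect",r,"centre",O)
    hsv=cv2.cvtColor(p,cv2.COLOR_RGB2HSV); M=cv2.dilate(m.astype(np.uint8),np.ones((5,5)))>0
    for nm,a,b in [("yellow",(18,100,90),(35,255,255)),("red",(0,90,80),(8,255,255))]:
        mm=cv2.inRange(hsv,a,b)>0
        cc=cv2.connectedComponentsWithStats((mm&M).astype(np.uint8))
        for i in range(1,cc[0]):
            if cc[2][i,4]>=3:
                u=cc[3][i]; dd=np.median(d[cc[1]==i]); 
                # ray-plane intersection at height 13 / 0
                E=np.array(P["extrinsics"]); C=-E[:3,:3].T@E[:3,3]; D=world(P,[1],[u])[0]-C
                h=13 if nm=="yellow" else 0
                X=C+D*((c+h*N-C)@N)/(D@N); print(nm,u,cc[2][i,4],"X",X,"board",(X-O)@ex,(X-O)@ey,(X-O)@N)
E
cat > /dev/null
```

```text
top fixture_mid all [ 606. -237.    5.] hi 141 [ 607.4 -238.6   49.9] [ 608.2 -239.    50.3] rect [ 609.2 -239.7] [134.6  75.9] 85.1 lowz 4.620089031444659
top spare_mid all [ 428. -295.    5.] hi 151 [ 427.2 -301.    49.9] [ 427.4 -300.8   49.5] rect [ 428.8 -301.4] [131.1  73.3] 83.3 lowz 4.873124053623881
top board c [589.39392062 147.18920068 109.21781603] N [-0.4926222   0.08810333  0.86577201] tilt 30.029023897720975 dir -10.139896644226786
rect ((-9.070648193359375, 1.747894287109375), (341.1873474121094, 323.4762268066406), 89.91548156738281) centre [581.97118708 150.29235234 104.67851326]
yellow [185.22222222 193.5       ] 18 X [585.12395345 200.0402351  116.42544929] board 0.9829374800797659 49.525913563426975 13.000000000000016
yellow [217.22222222 199.5       ] 18 X [569.12178655 111.78685756 116.3011603 ] board 0.7345773715001638 -40.1662363504128 13.000000000000135
scene fixture_mid all [ 620. -247.    7.] hi 105 [ 611.4 -242.2   49.7] [ 609.6 -242.2   50.3] rect [ 605.9 -239.6] [132.2  85.2] 83.6 lowz 5.3034629063795915
scene spare_mid all [ 439. -308.    7.] hi 85 [ 431.4 -305.3   49.9] [ 430.3 -305.2   50.8] rect [ 427.3 -304.6] [129.3  78.8] 85.0 lowz 5.585565550778037
scene board c [597.24510579 135.68512493 113.9374619 ] N [-0.4911504   0.08983289  0.86643023] tilt 29.953578276528418 dir -10.36500231500205
rect ((-43.71026611328125, 8.396499633789062), (347.4617919921875, 388.7219543457031), 88.58988952636719) centre [561.50190472 150.75845465  92.11300594]
yellow [358.55555556 204.33333333] 9 X [590.72703499 194.98136657 119.09874792] board 31.488497129009904 48.759399058011134 13.000000000000021
yellow [333.63636364 210.09090909] 11 X [574.7718532  106.76018454 119.20120248] board 31.693694272275728 -40.89277980526932 13.000000000000002
```

```bash
python3 - <<'E'
from h import *
M=rot().as_matrix(); print("tool axes cols\n",M.round(3))
P=camera_params("wrist"); E=np.array(P["extrinsics"]); C=-E[:3,:3].T@E[:3,3]
print({k:P[k] for k in("fx","cx","cy")},"cam in tool",(M.T@(C-state()["tool_pos"])).round(1),"cam axes in tool\n",(M.T@E[:3,:3].T).round(3))
def goto(pos,zdir,ydir):
    z=np.array(zdir)/np.linalg.norm(zdir); y=np.array(ydir)-z*np.dot(ydir,z); y/=np.linalg.norm(y)
    T=np.c_[np.cross(y,z),y,z]; 
    print("shift",(M.T@(np.array(pos)-state()["tool_pos"])).round(1),"turn",np.degrees(R.from_matrix(M.T@T).as_rotvec()).round(2))
a=np.radians(-4.9); fx=np.array([np.cos(a),np.sin(a),0]); fy=np.array([-np.sin(a),np.cos(a),0])
for yd in (fx,-fx,fy,-fy): goto([609,-240,51-15+155+100],[0,0,-1],yd)
E
```

```text
tool axes cols
 [[ 0.348  0.     0.937]
 [-0.937 -0.     0.348]
 [ 0.    -1.    -0.   ]]
{'fx': 325.19226210127806, 'cx': 280.08963157005417, 'cy': 208.12157381263663} cam in tool [ 1.  30.9 69.1] cam axes in tool
 [[ 1.    -0.    -0.   ]
 [ 0.    -0.273  0.962]
 [-0.001 -0.962 -0.273]]
shift [-87.9 113.7 487.3] turn [ -25.4  -113.27 -113.27]
shift [-87.9 113.7 487.3] turn [-88.4   19.83  19.83]
shift [-87.9 113.7 487.3] turn [-55.41  87.45  87.46]
shift [-87.9 113.7 487.3] turn [-79.42 -50.32 -50.32]
```

```bash
cat >> h.py <<'E'
# tool: y = approach, x = jaws, z = x cross y
def goto(pos,T):
    M=rot().as_matrix(); p=state()["tool_pos"]
    print("shift",(M.T@(np.array(pos)-p)).round(1),"turn",np.degrees(R.from_matrix(M.T@T).as_rotvec()).round(2))
def frame(ex,n):  # jaws along frame's y, approach -n, tool z = -ex
    n=np.array(n)/np.linalg.norm(n); ex=np.array(ex)-n*np.dot(ex,n); ex/=np.linalg.norm(ex)
    return np.c_[np.cross(n,ex),-n,-ex]
def yaw(d): a=np.radians(d); return np.array([np.cos(a),np.sin(a),0])
E
python3 - <<'E'
from h import *
T=frame(yaw(-4.9),[0,0,1]); print(T.round(2)); goto([609,-240,300],T)
E
```

```text
[[ 0.09 -0.   -1.  ]
 [ 1.   -0.    0.09]
 [-0.   -1.   -0.  ]]
shift [-87.9 104.7 487.3] turn [ 1.0000e-02 -1.5471e+02 -0.0000e+00]
```

Call:
carry_out(
  increments=[
    [[-88,0,487],[0,-75,0],1],
    [[-88,0,487],[0,-75,0],1],
    [[-88,0,487],[0,-75,0],1],
    [[-88,0,487],[0,-75,0],1],
    [[-88,0,487],[0,-75,0],1],
    [[-88,0,487],[0,-75,0],1],
    [[-88,0,487],[0,-75,0],1],
    [[-88,0,487],[0,-75,0],1],
    [[-88,0,487],[0,-154.7,0],1],
    [[-88,0,487],[0,-154.7,0],1],
    [[-88,0,487],[0,-154.7,0],1],
    [[-88,60,487],[0,-154.7,0],1],
    [[-88,60,487],[0,-154.7,0],1],
    [[-88,105,487],[0,-154.7,0],1],
    [[-88,105,487],[0,-154.7,0],1],
    [[-88,105,487],[0,-154.7,0],1],
    [[-88,105,487],[0,-154.7,0],1],
    [[-88,105,487],[0,-154.7,0],1],
    [[-88,105,487],[0,-154.7,0],1],
    [[-88,105,487],[0,-154.7,0],1],
  ],
)

```text
time_s: 2.47
tool_pos: [608.8, -239.9, 299.5]
eef_rot: [0.565, -0.565, -0.425, 0.426]
contact_force: [0.6, 0.5, -0.5]
width: 0.999
```

```bash
python3 - <<'E'
from h import *
T=frame(yaw(-4.9),[0,0,1]); goto([609,-240,300],T); print(state()["joint_positions"].round(2))
p,d=read_camera("wrist"); cv2.imwrite("pics/w1.png",p[:,:,::-1]); P=camera_params("wrist")
np.savez("w1.npz",p=p,d=d,E=P["extrinsics"])
E
```

```text
shift [ 0.  -0.5 -0.3] turn [ -0.02 -11.12   0.  ]
[-0.38  0.39  0.07  1.25 -0.   -0.1 ]
```

View pics/w1.png

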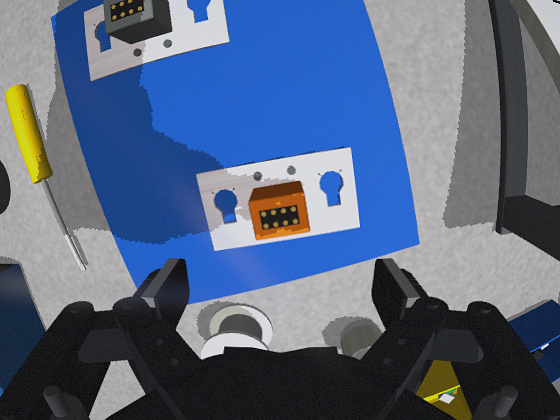

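The wrist view shows the orange fixture: plate corners near (196,174), (351,148), (360,228) and (215,251), with keyholes at (226,203) and (331,184). The tool still has to turn 11°.

```bash
cat >> h.py <<'E'
def fray(P,uv,E):  # fisheye rays -> camera centre, world directions
    uv=np.asarray(uv,float); a=(uv[:,0]-P["cx"]); b=(uv[:,1]-P["cy"]); r=np.hypot(a,b)+1e-9; t=r/P["fx"]
    D=np.c_[np.sin(t)*a/r,np.sin(t)*b/r,np.cos(t)]; E=np.array(E)
    return -E[:3,:3].T@E[:3,3], D@E[:3,:3]
def onplane(C,D,c,n): return C+D*(((c-C)@n)/(D@n))[:,None]
def keep(m,seed):
    k=cv2.connectedComponents(m.astype(np.uint8))[1]; return k==k[seed[1],seed[0]]
E
python3 - <<'E'
from h import *
z=np.load("w1.npz"); P=camera_params("wrist"); p=z["p"]
hsv=cv2.cvtColor(p,cv2.COLOR_RGB2HSV)
m=((hsv[...,1]<70)&(hsv[...,2]>90)); m[:140]=0; m[265:]=0; m[:,:185]=0; m[:,375:]=0; m=keep(m,(345,215))
v,u=np.nonzero(m); C,D=fray(P,np.c_[u,v],z["E"]); w=onplane(C,D,np.array([0,0,6.]),np.array([0,0,1.]))
r=cv2.minAreaRect(w[:,:2].astype(np.float32)); print(m.sum(),r)
o=(hsv[...,0]<16)&(hsv[...,1]>150)&(hsv[...,2]>120); o[:140]=0;o[265:]=0; o=keep(o,(255,215)); 
v,u=np.nonzero(o); C,D=fray(P,np.c_[u,v],z["E"]); w=onplane(C,D,np.array([0,0,51.]),np.array([0,0,1.]))
print("block",cv2.minAreaRect(w[:,:2].astype(np.float32)))
# depth along?
d=z["d"]; print(d[220,300], ((np.array(z["E"])@[605,-240,51,1])))
g=np.zeros((420,560))
E
```

```text
8313 ((607.5418090820312, -241.39613342285156), (130.03744506835938, 70.64568328857422), 84.15975189208984)
block ((606.9664306640625, -241.32093811035156), (38.84001159667969, 29.293113708496094), 84.25004577636719)
229.10837 [-1.00703706e-01  3.37896708e+00  2.27329792e+02  1.00000000e+00]
```

```bash
cat >> h.py <<'E'
N=np.array([-.4922,.0885,.8660]); N/=np.linalg.norm(N)
EX=np.array([0,0,1])-N*N[2]; EX/=np.linalg.norm(EX); EY=np.cross(N,EX)
TB=frame(EX,N)
E
python3 - <<'E'
from h import *
goto(np.array([583.5,154.7,105.1])+300*N,TB)
E
```

```text
shift [358.7 -65.3 280.5] turn [-29.99  -5.38  -1.44]
```

Call:
carry_out(
  increments=[
    [[30,-60,30],[0,0,0],1],
    [[360,-65,280],[-30,-5.4,-1.4],1],
    [[360,-65,280],[-30,-5.4,-1.4],1],
    [[360,-65,280],[-30,-5.4,-1.4],1],
    [[360,-65,280],[-30,-5.4,-1.4],1],
    [[360,-65,280],[-30,-5.4,-1.4],1],
    [[360,-65,280],[-30,-5.4,-1.4],1],
    [[360,-65,280],[-30,-5.4,-1.4],1],
    [[360,-65,280],[-30,-5.4,-1.4],1],
    [[360,-65,280],[-30,-5.4,-1.4],1],
    [[360,-65,280],[-30,-5.4,-1.4],1],
    [[360,-65,280],[-30,-5.4,-1.4],1],
    [[360,-65,280],[-30,-5.4,-1.4],1],
    [[360,-65,280],[-30,-5.4,-1.4],1],
    [[360,-65,280],[-30,-5.4,-1.4],1],
    [[360,-65,280],[-30,-5.4,-1.4],1],
    [[360,-65,280],[-30,-5.4,-1.4],1],
    [[360,-65,280],[-30,-5.4,-1.4],1],
  ],
)

```text
time_s: 4.02
tool_pos: [441.9, 183.4, 364.6]
eef_rot: [-0.385, 0.668, 0.551, -0.318]
contact_force: [0.3, 0.1, 0.2]
width: 1.0
```

```bash
python3 - <<'E'
from h import *
goto(np.array([583.5,154.7,105.1])+300*N,TB); print(state()["joint_positions"].round(2),state()["joint_vel"].round(2))
p,d=read_camera("wrist"); cv2.imwrite("pics/w2.png",p[:,:,::-1]); P=camera_params("wrist")
np.savez("w2.npz",p=p,d=d,E=P["extrinsics"])
E
```

```text
shift [-3.2 -3.   4.6] turn [ 0.01 -0.67 -0.44]
[ 0.47 -0.16 -0.48  0.83 -0.31  0.6 ] [ 0.01  0.   -0.   -0.    0.    0.  ]
```

View pics/w2.png

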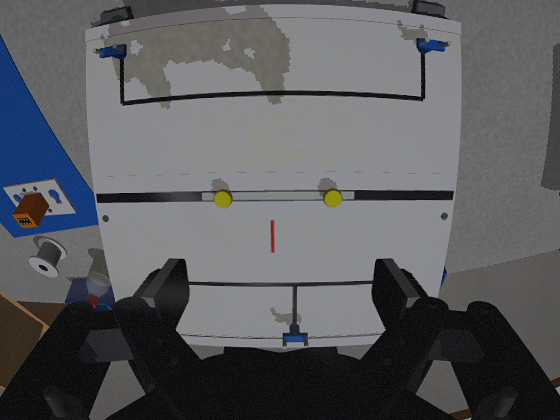

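The board view shows the stud heads at about (223,199) and (333,198) and the red mark at (272,236). Nothing obstructs the studs.

```bash
python3 - <<'E'
from h import *
z=np.load("w2.npz"); P=camera_params("wrist"); p,d,E=z["p"],z["d"],z["E"]
hsv=cv2.cvtColor(p,cv2.COLOR_RGB2HSV)
# plane from depth
v,u=np.mgrid[110:270:4,120:430:4]; u,v=u.ravel(),v.ravel(); 
C,D=fray(P,np.c_[u,v],E); f=E[2,:3]; w=C+D*(d[v,u]/(D@f))[:,None]; k=d[v,u]>0
for _ in range(6):
    c=w[k].mean(0); n=np.linalg.svd(w[k]-c)[2][2]; n*=np.sign(n[2]); k=(abs((w-c)@n)<3)&(d[v,u]>0)
print("n",n.round(4),"tilt",np.degrees(np.arccos(n[2])),"dir",np.degrees(np.arctan2(-n[1],-n[0])),"offset along N vs top fit",(c-[581.97,150.29,104.68])@N, k.sum())
c0=c
ye=(hsv[...,0]>20)&(hsv[...,0]<35)&(hsv[...,1]>130)&(hsv[...,2]>80)
S=[]
for s in ((223,200),(333,199)):
    v,u=np.nonzero(keep(ye,s)); C,D=fray(P,np.c_[u,v],E)
    for h in (12,):
        X=onplane(C,D,c0+h*n,n); (q,r)=cv2.minEnclosingCircle(np.c_[X@EX,X@EY].astype(np.float32))
        x=onplane(C,D,c0+h*n,n); pos=q[0]*EX+q[1]*EY+((c0+h*n)@N)*N
        print(len(u),pos.round(1),"r",round(r,1),"mean",X.mean(0).round(1)); S.append(X.mean(0))
dy=S[1]-S[0]; print("sep",np.linalg.norm(dy),"dir vs EY deg",np.degrees(np.arctan2(dy@EX,dy@EY)),"yaw",np.degrees(np.arctan2(dy[1],dy[0]))-90)
print("mid on face",((S[0]+S[1])/2-12*n).round(2))
E
```

```text
n [-0.4934  0.0892  0.8652] tilt 30.092152505008787 dir -10.245590995276858 offset along N vs top fit 0.24603145155424855 3035
231 [568.7 110.1 115.4] r 7.6 mean [568.8 109.6 115.5]
231 [585.  198.  115.6] r 7.3 mean [584.9 197.9 115.6]
sep 89.75766756903941 dir vs EY deg 0.18903664879955023 yaw -10.369856647998205
mid on face [582.77 152.72 105.18]
```

```bash
python3 - <<'E'
from h import *
goto([607.4,-241.4,290],frame(yaw(-5.85),[0,0,1]))
E
```

```text
shift [-385.6  186.6 -173.3] turn [29.99 -4.99 -1.39]
```

Call:
carry_out(
  increments=[
    [[-386,187,-173],[30,-5,-1.4],1],
    [[-386,187,-173],[30,-5,-1.4],1],
    [[-386,187,-173],[30,-5,-1.4],1],
    [[-386,187,-173],[30,-5,-1.4],1],
    [[-386,187,-173],[30,-5,-1.4],1],
    [[-386,187,-173],[30,-5,-1.4],1],
    [[-386,187,-173],[30,-5,-1.4],1],
    [[-386,187,-173],[30,-5,-1.4],1],
    [[-386,187,-173],[30,-5,-1.4],1],
    [[-386,187,-173],[30,-5,-1.4],1],
    [[-386,187,-173],[30,-5,-1.4],1],
    [[-386,187,-173],[30,-5,-1.4],1],
    [[-386,187,-173],[30,-5,-1.4],1],
    [[-386,187,-173],[30,-5,-1.4],1],
    [[-386,187,-173],[30,-5,-1.4],1],
    [[-386,187,-173],[30,-5,-1.4],1],
  ],
)

```text
time_s: 5.4
tool_pos: [607.5, -239.4, 290.4]
eef_rot: [-0.524, 0.524, 0.475, -0.475]
contact_force: [0.6, 0.3, 0.7]
width: 0.997
```

```bash
python3 - <<'E'
from h import *
goto([607.4,-241.4,187],frame(yaw(-5.85),[0,0,1]))
E
```

```text
shift [ -2.1 103.4   0. ] turn [0.04 0.2  0.01]
```

Call:
carry_out(
  increments=[
    [[-2,40,0],[0,0.2,0],1],
    [[-2,80,0],[0,0.2,0],1],
    [[-2,103.5,0],[0,0.2,0],1],
    [[-2,103.5,0],[0,0.2,0],1],
    [[-2,103.5,0],[0,0.2,0],1],
    [[-2,103.5,0],[0,0.2,0],-1],
    [[-2,103.5,0],[0,0.2,0],-1],
    [[-2,103.5,0],[0,0.2,0],-1],
    [[-2,103.5,0],[0,0.2,0],-1],
    [[-2,103.5,0],[0,0.2,0],-1],
    [[-2,103.5,0],[0,0.2,0],-1],
    [[-2,103.5,0],[0,0.2,0],-1],
    [[-2,103.5,0],[0,0.2,0],-1],
    [[-2,103.5,0],[0,0.2,0],-1],
    [[-2,103.5,0],[0,0.2,0],-1],
  ],
)

```text
time_s: 6.65
tool_pos: [608.3, -242.7, 188.4]
eef_rot: [-0.524, 0.526, 0.474, -0.473]
contact_force: [0.1, 1.7, 6.8]
width: 0.46
```

```bash
python3 - <<'E'
from h import *
s=state(); print(s["width"],s["contact_force"],s["tool_pos"])
goto([607.4,-241.4,187],frame(yaw(-5.85),[0,0,1]))
E
```

```text
0.46031332078558873 [0.12402951 1.6822023  6.79927634] [ 608.34523015 -242.70887937  188.38264045]
shift [1.2 1.4 1.1] turn [ 0.2  -0.07  0.  ]
```

Call:
carry_out(
  increments=[
    [[0,-30,0],[0,0,0],-1],
    [[0,-70,0],[0,0,0],-1],
    [[0,-110,0],[0,0,0],-1],
    [[0,-140,0],[0,0,0],-1],
    [[0,-140,0],[0,0,0],-1],
    [[0,-140,0],[0,0,0],-1],
    [[0,-140,0],[0,0,0],-1],
  ],
)

```text
time_s: 7.23
tool_pos: [607.3, -242.6, 325.1]
eef_rot: [0.526, -0.525, -0.473, 0.474]
contact_force: [-0.4, 0.6, -3.8]
width: 0.459
```

```bash
python3 - <<'E'
from h import *
s=state(); print(s["width"],s["contact_force"],s["moment"],s["tool_pos"])
p,d=read_camera("wrist"); cv2.imwrite("pics/w3.png",p[:,:,::-1]); P=camera_params("wrist")
np.savez("w3.npz",p=p,d=d,E=P["extrinsics"],M=rot().as_matrix(),t=s["tool_pos"])
E
```

```text
0.45874953887735187 [-0.4195716   0.64688778 -3.84790234] [ 0.04233057  0.02830004 -0.05970466] [ 607.32749722 -242.60419832  325.12087187]
```

View pics/w3.png

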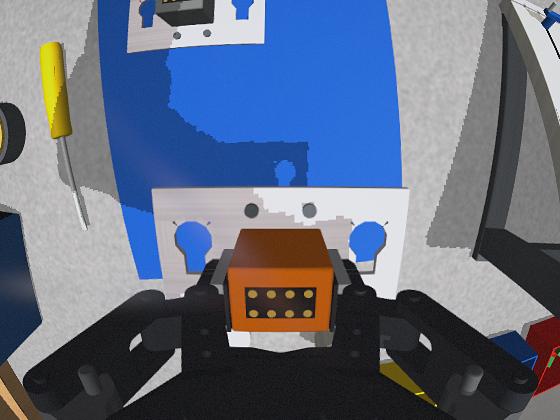

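The fixture is held square. The plate's near corners are at about (152,189) and (408,187), with both keyholes visible.

```bash
python3 - <<'E'
from h import *
z=np.load("w3.npz"); P=camera_params("wrist"); p,d,E,M,t=[z[k] for k in("p","d","E","M","t")]
def tool(X): return (X-t)@M
# plate plane
m=np.zeros(d.shape,bool); m[192:215,160:400]=1; m[215:255,375:400]=1; m[215:280,157:172]=1; m&=d>0
v,u=np.nonzero(m); C,D=fray(P,np.c_[u,v],E); X=tool(C+D*(d[v,u]/(D@E[2,:3]))[:,None])
k=np.ones(len(X),bool)
for _ in range(8):
    c=np.median(X[k],0) if _==0 else X[k].mean(0); n=np.linalg.svd(X[k]-c)[2][2] if _ else np.array([0,1.,0]); n*=np.sign(n[1]); k=abs((X-c)@n)<(5 if _<2 else 2)
print("plate plane c",c.round(1),"n",n.round(4),k.sum(),"y at axis",(c@n)/n[1])
print("block front top depth y", tool(C+0)[:1] if 0 else "")
# edges in tool frame on plate plane
hsv=cv2.cvtColor(p,cv2.COLOR_RGB2HSV); w=(hsv[...,1]<70)&(hsv[...,2]>100); w[:180]=0; w[285:]=0; w=keep(w,(395,225))|keep(w,(165,240))
def proj(uv): C,D=fray(P,uv,E); return onplane(tool(C),D@M,c,n)
top=[];
for uu in range(165,398,6):
    r=np.nonzero(w[180:230,uu])[0]
    if len(r): top.append([uu,180+r[0]-.5])
T=proj(top); a=np.polyfit(T[:,0],T[:,2],1); print("near edge z=",a, "resid",np.std(T[:,2]-np.polyval(a,T[:,0])))
L=[];Rr=[]
for vv in range(195,280,5):
    r=np.nonzero(w[vv])[0]
    if len(r): L.append([r[0]-.5,vv]); Rr.append([r[-1]+.5,vv])
L=proj(L);Rr=proj(Rr); print("left x",L[:,0].round(1)); print("right x",Rr[:,0].round(1))
o=(hsv[...,0]<16)&(hsv[...,1]>150)&(hsv[...,2]>150)
v,u=np.nonzero(keep(o,(240,320))); C,D=fray(P,np.c_[u,v],E); X=tool(C+D*(d[v,u]/(D@E[2,:3]))[:,None]); q=X[X[:,1]<np.percentile(X[:,1],60)]
print("block top y",np.median(q[:,1]),"x",q[:,0].min(),q[:,0].max(),"z",q[:,2].min(),q[:,2].max())
E
```

```text
plate plane c [ -2.6 183.4  24.5] n [3.0e-04 1.0e+00 5.8e-03] 6928 y at axis 183.52166498011016
block front top depth y 
near edge z= [-2.43317107e-03  3.71338556e+01] resid 0.17579161214612832
left x [-182.2 -183.2 -184.2 -185.4 -164.9 -164.9 -166.  -166.1 -166.2 -166.4
 -166.6 -167.9 -168.3 -168.6 -169.  -169.5 -170. ]
right x [112.8 112.7 112.5 112.3 112.2 112.1 112.  112.  111.2 111.1 111.1 110.4
 117.4 122.3 129.9 136.3 142.9]
block top y 138.19630570919978 x -20.47836343012449 18.32524600192667 z -12.617941933703062 69.81972996644105
```

```bash
python3 - <<'E'
from h import *
z=np.load("w3.npz"); P=camera_params("wrist"); p,d,E,M,t=[z[k] for k in("p","d","E","M","t")]
c=np.array([0,183.4,0]);n=np.array([0,1.,0.006])
g=cv2.cvtColor(p,cv2.COLOR_RGB2GRAY).astype(float); hsv=cv2.cvtColor(p,cv2.COLOR_RGB2HSV)
S=hsv[...,1].astype(float)
def proj(uv): C,D=fray(P,uv,E); return onplane((C-t)@M,D@M,c,n)
# blue->white saturation edge just right of the left corner / left of the right corner, with sub-pixel gradient peak
for nm,a,b in(("L",143,165),("R",398,418)):
    for vv in range(192,276,10):
        gr=abs(np.diff(g[vv,a:b])); x=a+.5+gr.argmax()
        print(nm,vv,x,gr.max(),proj([[x,vv]])[0].round(1),p[vv,int(x)-3],p[vv,int(x)+4])
o=(hsv[...,0]>95)&(hsv[...,0]<130)&(S>120)
for s in((193,240),(368,240)):
    m=o.copy(); m[:218]=0; m=keep(m,s); v,u=np.nonzero(m); q=proj(np.c_[u,v]); print("keyhole",len(u),q.min(0).round(1),q.max(0).round(1))
E
```

```text
L 192 151.5 85.0 [-65.7 183.2  34.9] [ 31  73 146] [181 172 178]
L 202 151.5 67.0 [-66.3 183.2  29.7] [ 34  73 147] [192 184 187]
L 212 153.5 66.0 [-65.8 183.3  24.4] [ 37  97 197] [191 183 189]
L 222 154.5 57.0 [-65.9 183.3  19. ] [ 42 106 217] [191 183 186]
L 232 155.5 71.0 [-66.  183.3  13.5] [ 39 106 217] [190 182 185]
L 242 156.5 76.0 [-66.2 183.4   7.8] [ 36 105 215] [190 182 183]
L 252 158.5 55.0 [-65.9 183.4   2.1] [ 36 105 215] [188 179 184]
L 262 159.5 54.0 [-66.2 183.4  -3.9] [ 39 106 216] [190 182 185]
L 272 161.5 83.0 [-65.9 183.5 -10. ] [ 42 106 216] [185 176 182]
R 192 408.5 20.0 [ 63.7 183.2  34.8] [225 227 231] [188 187 189]
R 202 408.5 22.0 [ 64.3 183.2  29.6] [226 228 232] [192 190 190]
R 212 407.5 23.0 [ 64.3 183.3  24.3] [226 228 232] [191 189 191]
R 222 405.5 27.0 [ 63.8 183.3  18.9] [226 228 232] [192 191 192]
R 232 404.5 28.0 [ 64.  183.3  13.4] [227 227 232] [190 188 189]
R 242 403.5 31.0 [ 64.1 183.4   7.7] [226 227 232] [200 196 198]
R 252 402.5 19.0 [ 64.4 183.4   1.9] [226 227 231] [202 201 203]
R 262 400.5 30.0 [ 64.1 183.4  -4. ] [227 228 233] [196 194 194]
R 272 398.5 21.0 [ 63.8 183.5 -10.1] [225 226 231] [190 191 191]
keyhole 1236 [-54.6 183.3  -8.4] [-36.1 183.5  19.2]
keyhole 1057 [ 34.1 183.3  -2.6] [ 52.7 183.4  19.1]
```

```bash
sed -i 's/^N=np.array.*/N=np.array([-.4925,.0893,.8657]); N\/=np.linalg.norm(N)/' h.py; cat >> h.py <<'E'
F=np.array([582.77,152.72,105.18]); K=np.array([-1.0,187.3,1.6])
def tgt(x,y,h): return F+x*EX+y*EY+h*N-TB@K
def fix():  # fixture underside centre in stud frame (x,y,h), assuming hand pose K
    s=state(); M=rot().as_matrix(); r=s["tool_pos"]+M@K-F
    f=s["contact_force"]
    print("t",round(s["time_s"],2),"xyh",np.round([r@EX,r@EY,r@N],2),"rotvec err",np.degrees(R.from_matrix(M.T@TB).as_rotvec()).round(2),"force x y n",np.round([f@EX,f@EY,f@N],1),"mom",s["moment"].round(2))
E
python3 - <<'E'
from h import *
goto(tgt(8,0,110),TB); fix()
E
```

```text
shift [402.3 -42.2 205.3] turn [-30.2    4.23   1.19]
t 7.28 xyh [  95.84 -385.5   -18.86] rotvec err [-30.2    4.23   1.19] force x y n [-1.  -0.1 -3.3] mom [ 0.02  0.01 -0.  ]
```

Call:
carry_out(
  increments=[
    [[0,-40,20],[0,0,0],-1],
    [[10,-70,50],[-4,0.5,0],-1],
    [[40,-80,80],[-8,1,0.3],-1],
    [[75,-80,110],[-12,1.5,0.5],-1],
    [[110,-80,140],[-16,2,0.6],-1],
    [[145,-75,170],[-20,3,0.8],-1],
    [[180,-70,190],[-24,3.5,1],-1],
    [[215,-65,205],[-28,4,1.2],-1],
    [[250,-60,205],[-30.2,4.2,1.2],-1],
    [[285,-55,205],[-30.2,4.2,1.2],-1],
    [[320,-50,205],[-30.2,4.2,1.2],-1],
    [[355,-45,205],[-30.2,4.2,1.2],-1],
    [[385,-42,205],[-30.2,4.2,1.2],-1],
    [[402,-42,205],[-30.2,4.2,1.2],-1],
    [[402,-42,205],[-30.2,4.2,1.2],-1],
    [[402,-42,205],[-30.2,4.2,1.2],-1],
    [[402,-42,205],[-30.2,4.2,1.2],-1],
    [[402,-42,205],[-30.2,4.2,1.2],-1],
    [[402,-42,205],[-30.2,4.2,1.2],-1],
  ],
)

```text
time_s: 8.87
tool_pos: [445.1, 177.3, 367.9]
eef_rot: [-0.382, 0.666, 0.555, -0.32]
contact_force: [0.1, 0.2, -3.2]
width: 0.462
```

```bash
python3 - <<'E'
from h import *
fix(); goto(tgt(8,0,35),TB); print(state()["joint_positions"].round(2))
E
```

```text
t 8.87 xyh [  9.36  -1.64 110.17] rotvec err [ 0.16 -0.02 -0.09] force x y n [-1.5  0.3 -2.8] mom [ 0.15  0.72 -0.  ]
shift [ 1.5 75.2  1.1] turn [ 0.16 -0.02 -0.09]
[ 0.46 -0.17 -0.47  0.83 -0.3   0.57]
```

Call:
carry_out(
  increments=[
    [[1.5,20,1.2],[0.16,0,-0.1],-1],
    [[1.5,45,1.2],[0.16,0,-0.1],-1],
    [[1.5,70,1.2],[0.16,0,-0.1],-1],
    [[1.5,86,1.2],[0.16,0,-0.1],-1],
    [[1.5,90,1.2],[0.16,0,-0.1],-1],
    [[1.5,90,1.2],[0.16,0,-0.1],-1],
    [[1.5,90,1.2],[0.16,0,-0.1],-1],
    [[1.5,90,1.2],[0.16,0,-0.1],-1],
    [[1.5,90,1.2],[0.16,0,-0.1],-1],
  ],
)

```text
time_s: 9.62
tool_pos: [489.1, 172.1, 291.4]
eef_rot: [-0.383, 0.665, 0.556, -0.319]
contact_force: [-0.2, -0.2, -2.0]
width: 0.462
```

```bash
python3 - <<'E'
from h import *
fix(); goto(tgt(8,0,10),TB)
p,d=read_camera("wrist"); cv2.imwrite("pics/w4.png",p[:,:,::-1]); np.savez("w4.npz",p=p,d=d)
E
```

```text
t 9.62 xyh [ 9.32  1.77 21.77] rotvec err [0.14 0.02 0.14] force x y n [-1.1 -0.3 -1.6] mom [ 0.17  0.75 -0.05]
shift [-1.3 11.8  0.9] turn [0.14 0.02 0.14]
```

View pics/w4.png

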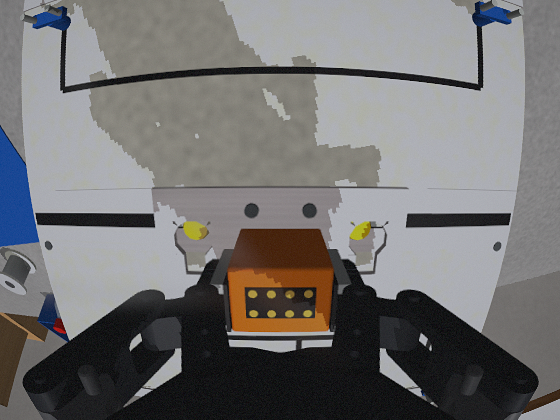

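The heads show through the round ends, the left at (195,231) and the right at (361,231). I'll let the arm settle and re-read before descending.

Call:
carry_out(
  increments=[
    [[0,0,0],[0,0,0],-1],
    [[0,0,0],[0,0,0],-1],
    [[0,0,0],[0,0,0],-1],
    [[0,0,0],[0,0,0],-1],
    [[0,0,0],[0,0,0],-1],
  ],
)

```text
time_s: 10.08
tool_pos: [489.0, 172.0, 289.8]
eef_rot: [-0.383, 0.664, 0.556, -0.32]
contact_force: [0.5, 0.5, -2.4]
width: 0.462
```

```bash
python3 - <<'E'
from h import *
fix(); fix(); P=camera_params("wrist")
p,d=read_camera("wrist"); E=np.array(P["extrinsics"]); s=state();M=rot().as_matrix();t=s["tool_pos"]
fix()
hsv=cv2.cvtColor(p,cv2.COLOR_RGB2HSV); ye=(hsv[...,0]>18)&(hsv[...,0]<35)&(hsv[...,1]>130)&(hsv[...,2]>80)
n,l,st,ce=cv2.connectedComponentsWithStats(ye.astype(np.uint8)); 
for i in range(1,n):
    if st[i,4]>40 and st[i,1]>200 and st[i,1]<250:
        v,u=np.nonzero(l==i); C,D=fray(P,np.c_[u,v],E)
        w=onplane(C,D,F+13*N,N)-F; q=np.c_[w@EX,w@EY]
        print(ce[i],st[i,4],"head in stud frame min",q.min(0).round(1),"max",q.max(0).round(1))
cv2.imwrite("pics/w5.png",cv2.resize(p[200:290,150:410,::-1],None,fx=3,fy=3,interpolation=cv2.INTER_CUBIC))
E
```

```text
t 10.08 xyh [ 8.04  1.43 20.47] rotvec err [0.02 0.06 0.07] force x y n [-0.8  0.6 -2.3] mom [0.15 0.71 0.04]
t 10.08 xyh [ 8.04  1.43 20.47] rotvec err [0.02 0.06 0.07] force x y n [-0.8  0.6 -2.3] mom [0.15 0.71 0.04]
t 10.13 xyh [ 8.03  1.44 20.44] rotvec err [0.01 0.06 0.07] force x y n [-0.8  1.  -1.9] mom [ 0.14  0.76 -0.04]
[194.79795396 231.5831202 ] 391 head in stud frame min [ -5.2 -52.3] max [  6.5 -38.5]
[360.918429   232.52265861] 331 head in stud frame min [-5.1 39.6] max [ 6.5 51.4]
```

View pics/w5.png

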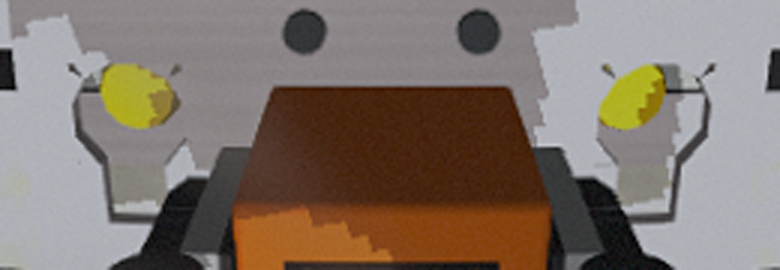

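Settled, the fixture sits 1.4 mm too far in +y and the heads agree with the measured stud positions. I'll correct that and descend gently.

Call:
carry_out(
  increments=[
    [[-1.6,2,0],[0,0,0],-1],
    [[-1.6,4,0],[0,0,0],-1],
    [[-1.6,6,0],[0,0,0],-1],
    [[-1.6,7,0],[0,0,0],-1],
    [[-1.6,8,0],[0,0,0],-1],
    [[-1.6,8,0],[0,0,0],-1],
    [[-1.6,8,0],[0,0,0],-1],
    [[-1.6,8,0],[0,0,0],-1],
    [[-1.6,8,0],[0,0,0],-1],
  ],
)

```text
time_s: 10.88
tool_pos: [492.7, 169.6, 283.0]
eef_rot: [-0.383, 0.664, 0.556, -0.32]
contact_force: [-0.3, 0.3, -1.9]
width: 0.46
```

```bash
python3 -c "
from h import *
fix()"
```

```text
t 10.88 xyh [ 8.18 -0.17 12.52] rotvec err [0.03 0.05 0.07] force x y n [-1.2  0.3 -1.4] mom [0.11 0.67 0.  ]
```

No contact yet, so I continue in small steps.

Call:
carry_out(
  increments=[
    [[0,0.5,0],[0,0,0],-1],
    [[0,1,0],[0,0,0],-1],
    [[0,1.5,0],[0,0,0],-1],
    [[0,2,0],[0,0,0],-1],
    [[0,2.5,0],[0,0,0],-1],
    [[0,2.5,0],[0,0,0],-1],
    [[0,2.5,0],[0,0,0],-1],
    [[0,2.5,0],[0,0,0],-1],
  ],
)

```text
time_s: 11.55
tool_pos: [493.9, 169.4, 280.7]
eef_rot: [-0.383, 0.664, 0.556, -0.32]
contact_force: [0.0, -0.6, -1.7]
width: 0.46
```

```bash
python3 -c "
from h import *
fix()"
```

```text
t 11.55 xyh [ 8.06 -0.16  9.94] rotvec err [0.02 0.06 0.07] force x y n [-0.7 -0.6 -1.5] mom [0.12 0.72 0.02]
```

Call:
carry_out(
  increments=[
    [[0,0.7,0],[0,0,0],-1],
    [[0,1.4,0],[0,0,0],-1],
    [[0,2.1,0],[0,0,0],-1],
    [[0,2.8,0],[0,0,0],-1],
    [[0,3.5,0],[0,0,0],-1],
    [[0,4.2,0],[0,0,0],-1],
    [[0,5,0],[0,0,0],-1],
    [[0,5,0],[0,0,0],-1],
    [[0,5,0],[0,0,0],-1],
    [[0,5,0],[0,0,0],-1],
  ],
)

```text
time_s: 12.38
tool_pos: [496.4, 169.0, 276.4]
eef_rot: [-0.383, 0.664, 0.556, -0.32]
contact_force: [0.0, -0.5, -2.6]
width: 0.463
```

```bash
python3 -c "
from h import *
fix()"
```

```text
t 12.38 xyh [ 8.09 -0.17  4.95] rotvec err [0.02 0.06 0.07] force x y n [-1.2 -0.5 -2.3] mom [ 0.19  0.75 -0.01]
```

Call:
carry_out(
  increments=[
    [[0,0.6,0],[0,0,0],-1],
    [[0,1.2,0],[0,0,0],-1],
    [[0,1.8,0],[0,0,0],-1],
    [[0,2.4,0],[0,0,0],-1],
    [[0,3,0],[0,0,0],-1],
    [[0,3,0],[0,0,0],-1],
    [[0,3,0],[0,0,0],-1],
    [[0,3,0],[0,0,0],-1],
  ],
)

```text
time_s: 13.05
tool_pos: [497.9, 168.7, 273.8]
eef_rot: [-0.383, 0.664, 0.556, -0.32]
contact_force: [-0.1, 0.3, -3.1]
width: 0.46
```

```bash
python3 -c "
from h import *
fix()"
```

```text
t 13.05 xyh [ 8.12 -0.17  1.94] rotvec err [0.02 0.05 0.07] force x y n [-1.7  0.2 -2.6] mom [ 0.12  0.79 -0.02]
```

Call:
carry_out(
  increments=[
    [[0,0.4,0],[0,0,0],-1],
    [[0,0.8,0],[0,0,0],-1],
    [[0,1.2,0],[0,0,0],-1],
    [[0,1.2,0],[0,0,0],-1],
    [[0,1.2,0],[0,0,0],-1],
    [[0,1.2,0],[0,0,0],-1],
  ],
)

```text
time_s: 13.55
tool_pos: [498.4, 168.6, 272.8]
eef_rot: [-0.383, 0.664, 0.556, -0.32]
contact_force: [0.4, -0.4, -2.0]
width: 0.464
```

```bash
python3 -c "
from h import *
fix()"
```

```text
t 13.55 xyh [ 8.09 -0.18  0.76] rotvec err [0.02 0.06 0.07] force x y n [-0.6 -0.4 -2. ] mom [ 0.12  0.73 -0.05]
```

Call:
carry_out(
  increments=[
    [[0,0.3,0],[0,0,0],-1],
    [[0,0.6,0],[0,0,0],-1],
    [[0,0.9,0],[0,0,0],-1],
    [[0,1.2,0],[0,0,0],-1],
    [[0,1.2,0],[0,0,0],-1],
    [[0,1.2,0],[0,0,0],-1],
  ],
)

```text
time_s: 14.05
tool_pos: [499.0, 168.5, 271.7]
eef_rot: [-0.383, 0.664, 0.556, -0.32]
contact_force: [0.5, -0.9, -3.8]
width: 0.458
```

```bash
python3 -c "
from h import *
fix()"
```

```text
t 14.05 xyh [ 8.03 -0.2  -0.51] rotvec err [0.01 0.06 0.07] force x y n [-1.4 -0.8 -3.6] mom [0.12 0.75 0.02]
```

Call:
carry_out(
  increments=[
    [[0,0.2,0],[0,0,0],-1],
    [[0,0.4,0],[0,0,0],-1],
    [[0,0.6,0],[0,0,0],-1],
    [[0,0.6,0],[0,0,0],-1],
    [[0,0.6,0],[0,0,0],-1],
  ],
)

```text
time_s: 14.47
tool_pos: [499.3, 168.5, 271.3]
eef_rot: [-0.383, 0.664, 0.556, -0.32]
contact_force: [-1.7, 1.4, -1.0]
width: 0.462
```

```bash
python3 -c "
from h import *
fix()"
```

```text
t 14.47 xyh [ 8.12 -0.15 -0.94] rotvec err [0.02 0.06 0.07] force x y n [-2.1  1.1  0.1] mom [ 0.09  0.83 -0.04]
```

Contact is felt at h ≈ -0.9, so the plate is on the board. I'll ease off 0.8 mm and slide down the slope.

Call:
carry_out(
  increments=[
    [[0,-0.4,0],[0,0,0],-1],
    [[0,-0.8,0],[0,0,0],-1],
    [[0,-0.8,1.5],[0,0,0],-1],
    [[0,-0.8,3],[0,0,0],-1],
    [[0,-0.8,4.5],[0,0,0],-1],
    [[0,-0.8,6],[0,0,0],-1],
    [[0,-0.8,7.5],[0,0,0],-1],
    [[0,-0.8,9],[0,0,0],-1],
    [[0,-0.8,10],[0,0,0],-1],
    [[0,-0.8,10],[0,0,0],-1],
    [[0,-0.8,10],[0,0,0],-1],
    [[0,-0.8,10],[0,0,0],-1],
  ],
)

```text
time_s: 15.47
tool_pos: [490.5, 170.1, 267.0]
eef_rot: [-0.383, 0.664, 0.556, -0.32]
contact_force: [0.4, 0.1, -2.5]
width: 0.462
```

```bash
python3 -c "
from h import *
fix()"
```

```text
t 15.47 xyh [-1.75 -0.16 -0.22] rotvec err [0.03 0.05 0.07] force x y n [-0.9  0.1 -2.4] mom [0.07 0.81 0.07]
```

Call:
carry_out(
  increments=[
    [[0,0,1],[0,0,0],-1],
    [[0,0,2],[0,0,0],-1],
    [[0,0,3],[0,0,0],-1],
    [[0,0,4],[0,0,0],-1],
    [[0,0,4.7],[0,0,0],-1],
    [[0,0,4.7],[0,0,0],-1],
    [[0,0,4.7],[0,0,0],-1],
    [[0,0,4.7],[0,0,0],-1],
  ],
)

```text
time_s: 16.13
tool_pos: [486.5, 170.8, 264.6]
eef_rot: [-0.383, 0.664, 0.556, -0.32]
contact_force: [-0.0, 0.2, -3.2]
width: 0.458
```

```bash
python3 -c "
from h import *
fix()"
```

```text
t 16.13 xyh [-6.55 -0.18 -0.23] rotvec err [0.02 0.05 0.07] force x y n [-1.6  0.2 -2.7] mom [0.1  0.72 0.02]
```

Small steps now to feel the slot ends.

Call:
carry_out(
  increments=[
    [[0,0,0.4],[0,0,0],-1],
    [[0,0,0.8],[0,0,0],-1],
    [[0,0,1.2],[0,0,0],-1],
    [[0,0,1.2],[0,0,0],-1],
    [[0,0,1.2],[0,0,0],-1],
  ],
)

```text
time_s: 16.55
tool_pos: [485.4, 171.0, 263.9]
eef_rot: [-0.383, 0.664, 0.556, -0.32]
contact_force: [-1.0, 0.1, -3.1]
width: 0.457
```

```bash
python3 -c "
from h import *
fix()"
```

```text
t 16.55 xyh [-7.88 -0.2  -0.29] rotvec err [0.01 0.06 0.07] force x y n [-2.4 -0.1 -2.2] mom [0.12 0.73 0.04]
```

Call:
carry_out(
  increments=[
    [[0,0,0.4],[0,0,0],-1],
    [[0,0,0.8],[0,0,0],-1],
    [[0,0,0.8],[0,0,0],-1],
    [[0,0,0.8],[0,0,0],-1],
  ],
)

```text
time_s: 16.88
tool_pos: [484.9, 171.1, 263.7]
eef_rot: [-0.383, 0.665, 0.556, -0.32]
contact_force: [1.7, -0.0, -3.2]
width: 0.46
```

```bash
python3 -c "
from h import *
fix()"
```

```text
t 16.88 xyh [-8.26 -0.17 -0.19] rotvec err [0.05 0.04 0.07] force x y n [-0.1  0.3 -3.7] mom [ 0.08  0.44 -0.08]
```

The force and moment changed at x ≈ -8.3, which is the slot ends. I'll lower onto the face, open and back off.

Call:
carry_out(
  increments=[
    [[0,0.3,-0.2],[0,0,0],-1],
    [[0,0.6,-0.2],[0,0,0],-1],
    [[0,0.7,-0.2],[0,0,0],-1],
    [[0,0.7,-0.2],[0,0,0],-1],
    [[0,0.7,-0.2],[0,0,0],1],
    [[0,0.7,-0.2],[0,0,0],1],
    [[0,0.7,-0.2],[0,0,0],1],
    [[0,0.7,-0.2],[0,0,0],1],
    [[0,0.7,-0.2],[0,0,0],1],
    [[0,0.7,-0.2],[0,0,0],1],
    [[0,0.7,-0.2],[0,0,0],1],
    [[0,0.7,-0.2],[0,0,0],1],
    [[0,-10,0],[0,0,0],1],
    [[0,-30,0],[0,0,0],1],
    [[0,-60,0],[0,0,0],1],
    [[0,-90,0],[0,0,0],1],
    [[0,-110,0],[0,0,0],1],
    [[0,-110,0],[0,0,0],1],
    [[0,-110,0],[0,0,0],1],
    [[0,-110,0],[0,0,0],1],
  ],
)

```text
time_s: 18.55
tool_pos: [430.3, 180.7, 358.3]
eef_rot: [-0.383, 0.664, 0.556, -0.32]
contact_force: [-0.3, 0.2, 0.3]
width: 1.002
```

```bash
python3 - <<'E'
from h import *
fix(); P=camera_params("wrist"); p,d=read_camera("wrist"); E=np.array(P["extrinsics"]); cv2.imwrite("pics/w6.png",p[:,:,::-1])
np.savez("w6.npz",p=p,d=d,E=E)
hsv=cv2.cvtColor(p,cv2.COLOR_RGB2HSV)
o=(hsv[...,0]<16)&(hsv[...,1]>150)&(hsv[...,2]>100); o[300:]=0
n,l,st,ce=cv2.connectedComponentsWithStats(o.astype(np.uint8)); i=1+st[1:,4].argmax(); m=l==i
v,u=np.nonzero(m); C,D=fray(P,np.c_[u,v],E); w=C+D*(d[v,u]/(D@E[2,:3]))[:,None]-F
q=np.c_[w@EX,w@EY,w@N]; t=q[q[:,2]>44]; print("block top h",np.median(t[:,2]),"rect",cv2.minAreaRect(t[:,:2].astype(np.float32)))
A=np.c_[t[:,:2],np.ones(len(t))]; print("tilt rad",np.linalg.lstsq(A,t[:,2],rcond=None)[0][:2])
E
```

```text
t 18.55 xyh [ -9.1   -0.44 109.45] rotvec err [0.   0.07 0.07] force x y n [-0.2  0.1  0.4] mom [ 0.15  0.49 -0.07]
block top h 48.83696842564913 rect ((-35.18478775024414, 0.5910396575927734), (38.9283332824707, 83.8071517944336), 88.50833129882812)
tilt rad [-0.71209757 -0.04418346]
```

View pics/w6.png

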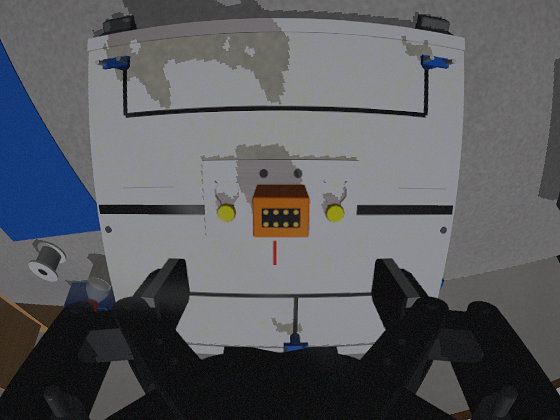

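The fixture lies flat with both heads in the slots, at (226,213) and (335,212). I'll do one cleaner check and hand in.

```bash
python3 - <<'E'
from h import *
z=np.load("w6.npz"); P=camera_params("wrist"); p,d,E=z["p"],z["d"],z["E"]
hsv=cv2.cvtColor(p,cv2.COLOR_RGB2HSV)
m=np.zeros(d.shape,bool); m[201:237,252:310]=1; m&=(hsv[...,0]<16)&(hsv[...,1]>150)&(hsv[...,2]>100)
v,u=np.nonzero(m); C,D=fray(P,np.c_[u,v],E); w=onplane(C,D,F+49*N,N)-F
w2=C+D*(d[v,u]/(D@E[2,:3]))[:,None]-F; k=abs(w2@N-49)<1.5; q=np.c_[w@EX,w@EY][k]
print("block top",cv2.minAreaRect(q.astype(np.float32)),"h",np.median((w2@N)[k]))
A=np.c_[q,np.ones(len(q))]; print("tilt",np.linalg.lstsq(A,(w2@N)[k],rcond=None)[0][:2].round(3))
m=np.zeros(d.shape,bool); m[165:185,210:350]=1; m[185:228,346:354]=1; m&=d>0; v,u=np.nonzero(m); C,D=fray(P,np.c_[u,v],E); w=C+D*(d[v,u]/(D@E[2,:3]))[:,None]-F
h=w@N; k=abs(h-4)<2.5; A=np.c_[w@EX,w@EY,np.ones(len(h))][k]; s=np.linalg.lstsq(A,h[k],rcond=None)[0]; print("plate top h",np.median(h[k]),"tilt",s.round(4))
E
```

```text
block top ((-7.174300670623779, -0.2813243865966797), (38.94382858276367, 25.84103012084961), 89.97373962402344) h 48.863817856929415
tilt [ 0. -0.]
plate top h 3.868202299477409 tilt [-2.7000e-03  8.0000e-04  3.8221e+00]
```

```bash
python3 -c "
from station import *
print(finish_job())"
```

```text
the job is handed in; nothing more can be done
None
```

The orange fixture is hanging on both studs, slid down to the ends of its slots and let go. I handed the job in at about 18.6 s.

**How it went:** I measured the fixture and the studs with the wrist camera and gripped the block. I then lowered the keyholes over the heads in small steps until I felt the board. After easing off 0.8 mm I slid the plate down until the slot ends met the necks, set it on the face, opened the gripper and backed off. The forces I read at the end of each step stayed within a few newtons.

**Last checks:**
- **Position:** the block measures about x = -7 mm from the stud line, with nominal home at -8 mm. At contact the arm itself read -8.3 mm. The camera outline of the block was partly clipped, 26 mm instead of 30 mm, so its value is only good to about 2 mm.
- **Sideways and squareness:** the block is about 0.3 mm off the studs' middle and square to the board within about 0.2°.
- **Flatness:** the plate's top is 3.9 mm off the board for a 4 mm plate, with a tilt of about 0.003 rad.
- **Clearance:** the gripper is open and about 110 mm away from the board.

**Disagreements:** The board contact came about 0.9 mm lower than my camera-based height estimate. One earlier flatness fit of the block was spoiled by stray edge pixels, so I redid it. I did not measure the grey fixture or the other bench items again at the end.

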